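# Rotate the honey jars on the bakery rack

## Task

Restock the tall honey jars on the wooden counter rack, oldest first: bring the tall jar that already stands in the rack forward along its own lane until it stands close up to the low front lip (the side facing the robot, less than a finger's width of gap), then stand the new tall jar from the counter behind it in the same lane. Keep the jars upright, set them down gently rather than dropping them, and leave both squat jars where they are.

Things in the scene. Friction and masses are not known exactly. Their poses are not given: they have to be found in the camera images.
- rack: Fixed wooden two-lane rack, 260 (x) by 250 (y) mm, yaw within 12 deg. Origin: centre of underside. x: along the lanes, front (robot side) to back; y across; z up. Lane floor at z = 15 mm. Front lip 35 mm high, inner face x = -120; back board 60 mm high, inner face x = +120. Lane centres y = +60 and -60; lanes 110 mm wide between 10 mm walls reaching z = 35.
- old_jar: The older tall honey jar: rigid amber glass, paper band, steel lid; 54 mm diameter, 105 mm high (straight glass to 80 mm, 52 mm wide lid from 85 mm up), about 0.35 kg. Origin: centre of underside, z up its axis; round, so yaw means nothing. It starts in the rear half of one of the rack's lanes.
- new_jar: The new tall honey jar, the same make and size as the older one (54 mm diameter, 105 mm high, origin at the centre of its underside, z up its axis). It starts on the bare counter to the left or right of the rack.
- rack_squat: Bystander: a squat jar, amber glass, paper band, steel lid, 68 mm diameter, 50 mm high, origin at the centre of its underside. It stands in the rear half of the rack's other lane and stays there.
- counter_squat: Bystander: a squat jar like the other squat one (68 mm diameter, 50 mm high, origin at the centre of its underside), on the bare counter on the opposite side of the rack from the new tall jar. It stays there.

How it is judged:
By the outcome, as a careful person would: the job done as asked, in the order asked, and still so for the second after the job is handed in, with the robot touching nothing.
It also fails if it takes over 48 s, if anything falls off the work surface, if the arm or the gripper's body presses on something with over 40 N, if the wrist force passes 120 N, or if a joint passes its speed limit or range.

## Robot

A 6-joint arm with a two-finger parallel gripper is mounted at the origin on the work surface. World frame = base frame: x ahead of the robot, y to its left, z up, the work surface at z = 0. Lengths are in mm, angles in rad, forces in N, time in s.
With the tool pointing down it reaches from about 300 to 775 mm from the base axis. Payload 14.6 kg.
Tool frame: the origin (TCP) lies between the finger pads; the fingertips stand 8 mm ahead of it and the grasp point (between the pads) lies 11 mm behind it; x points along the fingers, y is the direction in which the jaws open and shut, and the axes are right-handed (so a half turn about x gives the same grasp; the last joint's range is limited). The gripper opens to 94 mm and grips with 3 to 60 N. Pads are 16 mm wide; open, the fingers measure 119 mm over their backs; the gripper's body (75 mm by 177 mm) begins 78 mm behind the grasp point.
Start: joints at [-1.212, 0.3, 1.521, -0, 1.321, -0.067], TCP at [227.169, -500.883, 213.446] pointing down, gripper open.
Joint ranges: [-3.03, 3.03], [-0.79, 2.21], [0.23, 2.52], [-1.04, 4.18], [0, 3.07], [-2.55, 2.55]. Speed limits (rad/s): [2.22, 2.22, 2.57, 3.14, 3.14, 3.14].

## Interface

Orientations are given as [roll, pitch, yaw] about the fixed x, y, z axes, in that order (R = Rz(yaw) Ry(pitch) Rx(roll)).
In Python, from cell import telemetry, camera, calibration, order gives the robot as it stands.
- The arm moves only by the shell command python3 -m handwheel 'ROWS' [FORCE]. ROWS is JSON, a list of rows, each a list of 7 numbers: the turn, a rotation vector about the tool's x, y, z as a fraction of full scale, then the shift along the tool's x, y, z as a fraction of full scale, then the opening, from 0 (shut) to 1 (fully open). A call has 1 to 12 rows; each row is the pose to reach, as a shift and turn from the pose measured when the call began, along the tool's axes at that moment, turning the shorter way round; what a row does not reach only later rows make up. Full scale, the value 1, is 300 mm for a shift and pi rad for a turn. A row lasts 1/8 s, in which the tool goes at most 62.5 mm and 10.7 degrees, less where a joint would pass 70% of its speed; a pose out of reach is approached as far as the arm can. A call with a number of a shift or a turn outside -1 to 1 is refused whole. A call with a gripper value outside its range is refused whole. The fingers move at their own pace and stop on an object; FORCE is the grip in N (left out, the last holds). Time passes only in rows, so rows that repeat a pose let the fingers close. It gives the time, the measured TCP pose, the force and the opening at its end, in the units of the state.
- telemetry.read_state(): the state, without advancing time (a new reading comes with each control period).
- camera(name): name is "scene" or "side" or "wrist"; returns the picture (384x512x3 uint8, red, green, blue); there is no depth.
- calibration(name): a dict with "fov_y" (degrees; the focal length in pixels is half the picture's height over the tangent of half this angle, whatever the lens; pixels are square), "cx", "cy" (the principal point, pixels), "k1" (the pictures are not rectified: a ray, as slopes to the right and down, at radius r is drawn at 1 + k1 r^2 times it, then the intrinsics apply), "position" and "attitude" of the camera in the world. Camera axes: x right, y down, z forward; pixel columns grow to the right and rows downward; lengths in mm; the calibration is good to about 2 mm. A picture is of the moment at which its call begins: read the wrist's pose just before it. calibration takes no time and is no camera call; for the wrist camera it gives the pose at the moment of the call.
- order.sign_off(): hands the job in, once; it reports no verdict.
The state is a dict: "clock": time; "joints": joint angles; "qd": joint speeds; "effort": joint torques, N m; "eef_pos": TCP position; "eef_rot": TCP orientation; "wrist_force": force on the tool from outside, world axes, zero at the start; "moment": the same for the moment, N m; "finger_gap": finger opening in mm.
Only numpy, scipy, OpenCV 4.12 (cv2) and the standard library are available. Lean on these libraries where they do the work, as an engineer would, in place of code of your own. Each camera call takes 0.05 s, during which the arm holds its last target.

## Working session

There is one attempt and no reset: what is moved stays moved. The work goes in short steps, Python scripts to look and compute and a shell command to move; the robot and the scene stay as the last step left them, time stands still between calls to the robot, and variables do not carry over. Pictures are saved under pics/ and viewed, and the job is handed in when it is done.

```bash
ls -la; mkdir -p pics; python3 - <<'E'
from cell import telemetry, camera, calibration, order
import cv2
print(telemetry.read_state())
for n in ("scene","side","wrist"):
    print(n,calibration(n))
    cv2.imwrite(f"pics/{n}0.png",camera(n)[:,:,::-1])
E
```

```text
total 12
drwxr-xr-x  3 agent agent 4096 Dec  6 23:43 .
drwxr-xr-x 23 root  root  4096 Dec  6 23:43 ..
drwxr-xr-x  2 agent agent 4096 Dec  6 23:43 pics
{'clock': 0.0, 'joints': array([-1.21164079e+00,  3.00457691e-01,  1.52158770e+00, -5.91964542e-06,
        1.32071194e+00, -6.65616229e-02]), 'qd': array([-0.000996  , -0.00055306, -0.00040811,  0.00014575,  0.00028332,
       -0.00123324]), 'effort': array([ 9.02456650e-04, -5.31800187e+01, -3.52731121e+01,  7.08153960e-02,
        2.45103403e-02, -1.09501605e-04]), 'eef_pos': array([ 227.05939063, -500.65792524,  212.89088576]), 'eef_rot': array([-1.63243493,  1.56963163,  1.93487635]), 'wrist_force': array([-0.17607119, -0.09159871, -0.03822521]), 'moment': array([-0.00375825, -0.00956438,  0.00665001]), 'finger_gap': 93.68787856874847}
scene {'fov_y': 45.186247613684145, 'cx': 256.0926367118643, 'cy': 194.37876645765866, 'k1': -0.18095179919723295, 'position': array([954.94378704, 754.51117469, 896.18857109]), 'attitude': array([-2.34078206,  0.01967978,  2.63053995])}
side {'fov_y': 55.85770744434147, 'cx': 248.29056702305238, 'cy': 188.16404267469363, 'k1': -0.07717741740660886, 'position': array([ 478.63552868, -653.35096385,  459.80296762]), 'attitude': array([-2.16266206, -0.01224452, -0.09222964])}
wrist {'fov_y': 66.44525467525631, 'cx': 257.31625733253924, 'cy': 189.480863844496, 'k1': 0.0054405519332996945, 'position': array([ 304.38387046, -465.974415  ,  384.27337663]), 'attitude': array([ 2.84691771e+00,  3.83065801e-04, -1.14396353e+00])}
```

View pics/scene0.png

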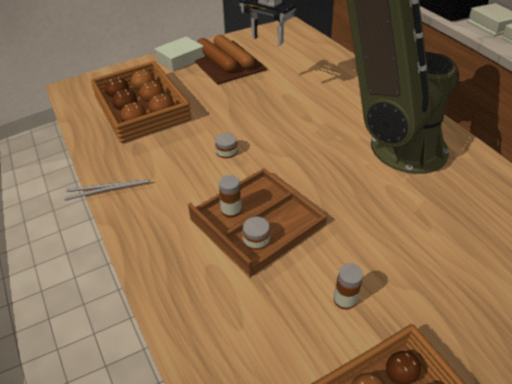

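View pics/side0.png

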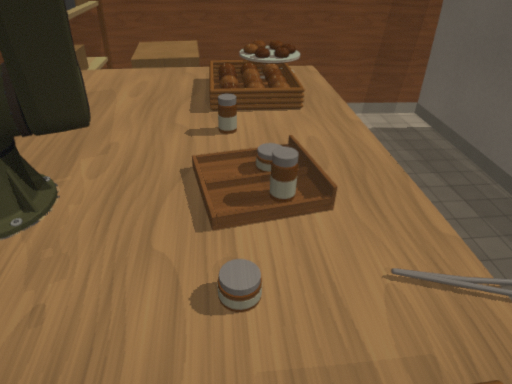

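View pics/wrist0.png

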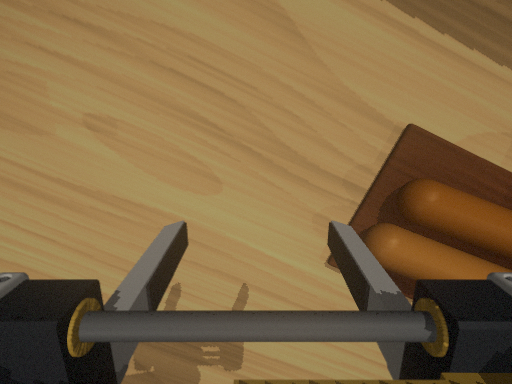

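The scene view shows the old tall jar in the lane nearer the side camera at about (230,195). The rack squat is in the other lane at (256,233), the new tall jar on the robot's left at (348,286), and the counter squat at (226,145). I'll enlarge these to measure them.

```bash
cat > h.py <<'E'
import numpy as np, cv2
from scipy.spatial.transform import Rotation as R
from cell import telemetry, camera, calibration, order
def rot(a): return R.from_euler('xyz',a).as_matrix()
def cam(c):
    f=192/np.tan(np.radians(c['fov_y']/2)); return f,rot(c['attitude']),np.array(c['position'])
def proj(c,P):
    f,A,p=cam(c); q=(np.atleast_2d(P)-p)@A; s=q[:,:2]/q[:,2:]
    r2=(s**2).sum(1,keepdims=True); return s*(1+c['k1']*r2)*f+[c['cx'],c['cy']]
def ray(c,uv):
    f,A,p=cam(c); d=(np.atleast_2d(uv)-[c['cx'],c['cy']])/f; s=d.copy()
    for _ in range(30): s=d/(1+c['k1']*(s**2).sum(1,keepdims=True))
    return p,(np.c_[s,np.ones(len(s))])@A.T
def plane(c,uv,z):
    p,d=ray(c,uv); return p+d*((z-p[2])/d[:,2])[:,None]
def tri(obs):
    M=np.zeros((3,3));b=np.zeros(3)
    for c,uv in obs:
        p,d=ray(c,uv); d=d[0]/np.linalg.norm(d[0]); Q=np.eye(3)-np.outer(d,d); M+=Q;b+=Q@p
    X=np.linalg.solve(M,b)
    return X,[np.round(proj(c,X)[0]-uv,2) for c,uv in obs]
def crop(im,x0,y0,w,h,k,fn):
    o=cv2.resize(im[y0:y0+h,x0:x0+w,::-1],None,fx=k,fy=k,interpolation=cv2.INTER_CUBIC)
    for x in range((x0+9)//10*10,x0+w,10):
        cv2.line(o,((x-x0)*k,0),((x-x0)*k,6 if x%50 else 14),(0,0,255),1)
        if x%20==0: cv2.putText(o,str(x),((x-x0)*k,24),0,.35,(0,0,255),1)
    for y in range((y0+9)//10*10,y0+h,10):
        cv2.line(o,(0,(y-y0)*k),(6 if y%50 else 14,(y-y0)*k),(0,0,255),1)
        if y%20==0: cv2.putText(o,str(y),(8,(y-y0)*k+4),0,.35,(0,0,255),1)
    cv2.imwrite(fn,o)
E
python3 - <<'E'
from h import *
s=cv2.imread('pics/scene0.png')[:,:,::-1]; d=cv2.imread('pics/side0.png')[:,:,::-1]
crop(s,180,160,200,150,4,'pics/sc_c.png'); crop(d,180,80,160,120,5,'pics/sd_c0.png'); crop(d,180,120,160,120,5,'pics/sd_c1.png')
E
```

```text
(no output)
```

View pics/sc_c.png

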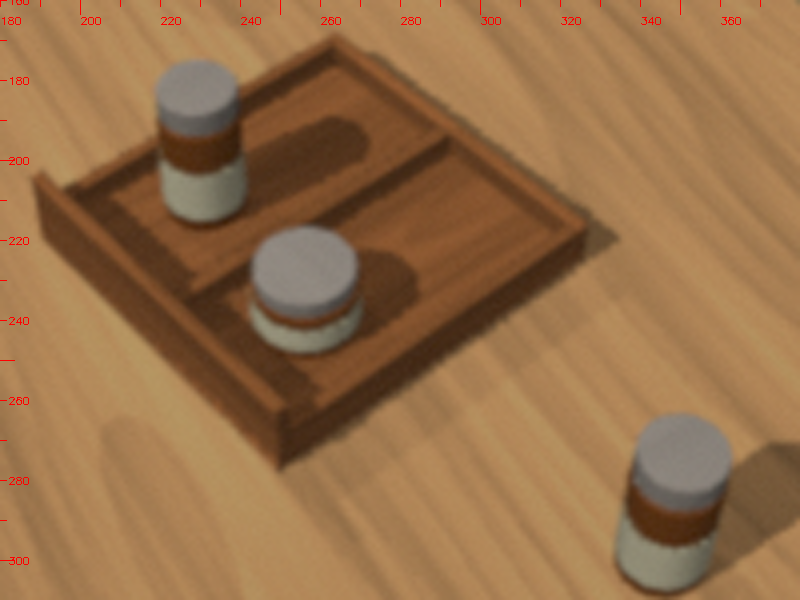

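View pics/sd_c1.png

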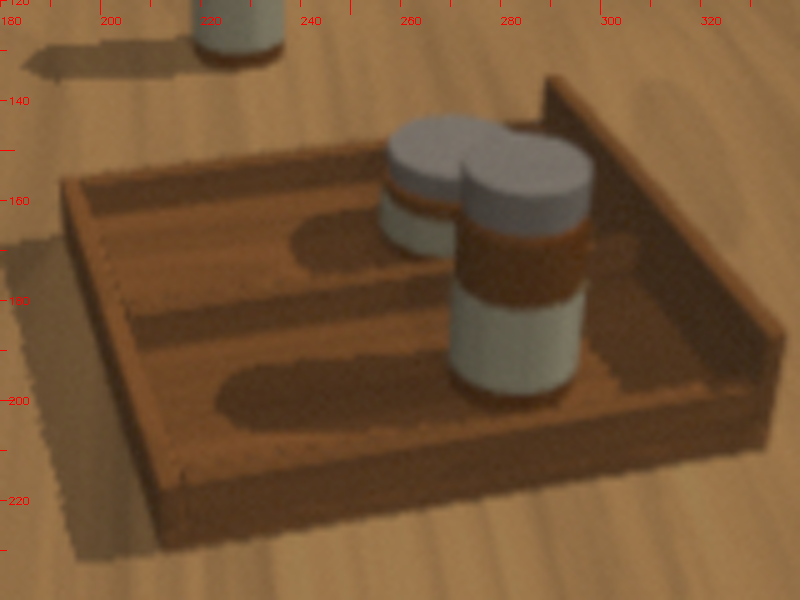

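View pics/sd_c0.png

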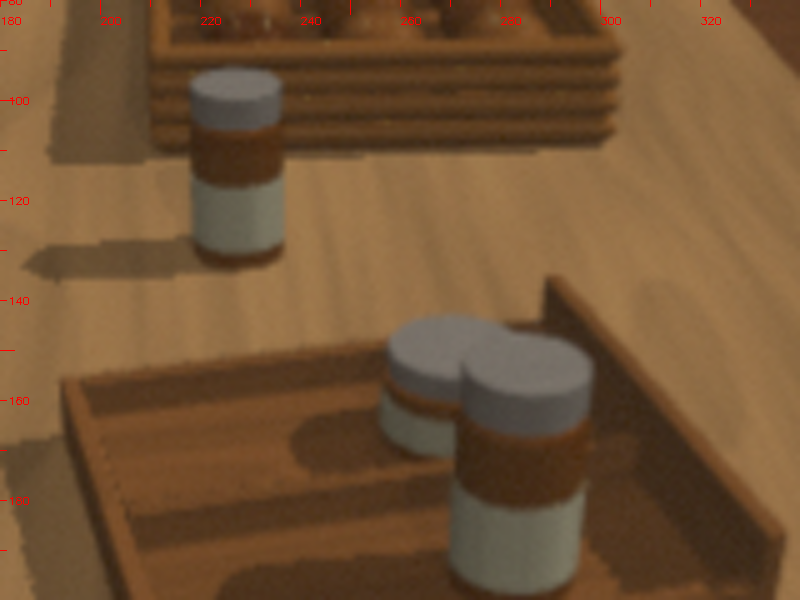

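```bash
cat > fit.py <<'E'
from h import *
from scipy.optimize import least_squares
S=calibration('scene');D=calibration('side')
a=np.linspace(0,2*np.pi,90)
def jar(x,y,z,sec): return np.vstack([np.c_[x+r*np.cos(a),y+r*np.sin(a),np.full(90,z+h)] for h,r in sec])
tall=[(0,27),(80,27),(85,26),(105,26)]; squat=[(0,34),(50,33)]
def bb(c,P): q=proj(c,P); return np.r_[q[:,0].min(),q[:,0].max(),q[:,1].min(),q[:,1].max()]
def fitjar(obs,sec,g,z=None):
    def f(p): return np.concatenate([(lambda d:d[~np.isnan(d)])(bb(c,jar(p[0],p[1],p[2] if z is None else z,sec))-np.array(o)+.4) for c,o in obs])
    r=least_squares(f,g if z is None else g[:2]); return r.x,np.round(r.fun,1)
def fitrack(obs):
    def f(p):
        c,s=np.cos(p[2]),np.sin(p[2]); o=[]
        for cm,L in obs:
            for X,uv in L:
                P=[p[0]+c*X[0]-s*X[1],p[1]+s*X[0]+c*X[1],X[2]+p[3]]; o.append(proj(cm,P)[0]-np.array(uv)+.4)
        return np.concatenate(o)
    r=least_squares(f,[480,0,0,0]); return r.x,np.round(r.fun.reshape(-1,2),1)
E
python3 - <<'E'
from fit import *
n=np.nan
np.set_printoptions(precision=3,suppress=True)
print('old',*fitjar([(S,[219,241.5,175,216]),(D,[269.6,298.8,146.8,201.6])],tall,[500,0,15]))
print('new',*fitjar([(S,[333.5,362.75,263.25,308.5]),(D,[218,237,93.4,134])],tall,[450,250,0]))
print('rsq',*fitjar([(S,[242.3,270.8,216.3,248.5]),(D,[255.8,n,143,171.2])],squat,[500,0,15]))
print('rack',*fitrack([(S,[((130,-125,60),(188.5,203.5)),((130,125,60),(250,262)),((130,125,0),(250,276.7)),((-130,125,35),(326,217.5)),((-130,125,0),(326,224.8)),((-130,-125,35),(264,169.3))]),
 (D,[((130,-125,60),(336.8,187)),((130,-125,0),(333.6,210)),((-130,-125,35),(212,217)),((-130,-125,0),(212.4,230)),((-130,125,35),(192.4,156)),((130,125,60),(290.4,135.3))])]))
E
```

```text
old [613.096 -28.289  16.898] [-0.7 -0.2 -1.1  1.5 -0.4 -0.5 -1.1  1. ]
new [513.159 341.489   1.208] [-0.7  0.2 -0.9  1.1 -0.3 -0.3 -0.2  0.1]
rsq [604.066  94.38   18.494] [ 0.3 -0.5 -0.8  1.  -0.2 -2.   1.9]
rack [566.825  32.217   0.189  -0.693] [[-1.3  0.8]
 [-1.1  1.2]
 [-0.3  2. ]
 [ 1.5 -1.7]
 [ 0.3  0.2]
 [-0.1 -1.5]
 [ 0.7 -0.6]
 [-0.4  0.1]
 [-0.9  0.3]
 [-0.5  1.5]
 [-1.2 -0.5]
 [ 1.2 -0.9]]
```

Measured heights are close to what they must be: the old jar's base is at 17 against 15, and the new jar's at 1 against 0. The rack is at (567,32) with a yaw of 10.8°, inside its 12° limit. I'll hover over the old jar and refine with the wrist camera.

```bash
cat > go.py <<'E'
from h import *
def goal(P,yaw,Pcur=None):
    """tool down, tool y horizontal along +-(yaw+90deg); print turn/shift units"""
    s=telemetry.read_state(); A=rot(s['eef_rot']); p=s['eef_pos']
    best=None
    for k in (1,-1):
        y=k*np.array([-np.sin(yaw),np.cos(yaw),0]); x=np.array([0,0,-1.]); T=np.c_[x,y,np.cross(x,y)]
        rv=R.from_matrix(A.T@T).as_rotvec()
        if best is None or np.linalg.norm(rv)<np.linalg.norm(best): best=rv
    sh=A.T@(np.array(P)-p)
    print('turn',np.round(best/np.pi,4),'deg',round(np.degrees(np.linalg.norm(best)),1),'shift',np.round(sh/300,4),'mm',round(np.linalg.norm(sh),1),'y-axis',np.round(A[:,1],3),'z-axis',np.round(A[:,2],3))
    print('pos',np.round(p,1),'t',s['clock'],'gap',round(s['finger_gap'],1),'F',np.round(s['wrist_force'],1))
E
python3 - <<'E'
from go import *
goal([420,-265,230],.189)
goal([590,-30,230],.189)
E
```

```text
turn [0.0754 0.     0.0002] deg 13.6 shift [-0.0561 -0.4501 -0.9101] mm 305.1 y-axis [ 0.413 -0.911 -0.001] z-axis [-0.911 -0.413 -0.   ]
pos [ 227.1 -500.7  213. ] t 0.15 gap 93.6 F [ 0.7  0.6 -0.6]
turn [0.0754 0.     0.0002] deg 13.6 shift [-0.0557 -0.9294 -1.7497] mm 594.6 y-axis [ 0.413 -0.911 -0.001] z-axis [-0.911 -0.413 -0.   ]
pos [ 227.1 -500.7  213. ] t 0.15 gap 93.6 F [ 0.7  0.6 -0.6]
```

```bash
python3 -m handwheel '[[0.0754,0,0,-0.0557,-0.45,-0.91,1],[0.0754,0,0,-0.0557,-0.45,-0.91,1],[0.0754,0,0,-0.0557,-0.45,-0.91,1],[0.0754,0,0,-0.0557,-0.45,-0.91,1],[0.0754,0,0,-0.0557,-0.45,-0.91,1],[0.0754,0,0,-0.0557,-0.45,-0.91,1]]'
python3 - <<'E'
from go import *
goal([590,-30,230],.189)
E
```

```text
clock: 0.9
eef_pos: [421.7, -262.4, 230.0]
eef_rot: [-1.727, 1.57, 1.608]
wrist_force: [-1.3, -0.5, 0.7]
finger_gap: 94.1
turn [ 0.0015 -0.      0.0003] deg 0.3 shift [ 0.0007 -0.6522 -0.6996] mm 286.9 y-axis [ 0.192 -0.981 -0.001] z-axis [-0.981 -0.192 -0.   ]
pos [ 421.7 -262.4  230. ] t 0.9 gap 94.1 F [-1.3 -0.5  0.7]
```

```bash
python3 -m handwheel '[[0,0,0,-0.12,-0.75,-0.41,1],[0,0,0,-0.12,-0.75,-0.41,1],[0,0,0,-0.12,-0.75,-0.41,1],[0,0,0,-0.12,-0.75,-0.41,1],[0,0,0,-0.12,-0.75,-0.41,1],[0,0,0,-0.12,-0.75,-0.41,1],[0,0,0,-0.12,-0.75,-0.41,1]]'
python3 - <<'E'
from go import *
goal([590,-30,230],.189)
c=calibration('wrist'); im=camera('wrist'); print(c)
import json; json.dump({k:(v.tolist() if hasattr(v,'tolist') else v) for k,v in c.items()},open('w1.json','w'))
cv2.imwrite('pics/w1.png',im[:,:,::-1]); crop(im,0,0,512,384,1,'pics/w1g.png')
E
```

```text
clock: 1.78
eef_pos: [498.8, -19.5, 265.8]
eef_rot: [-1.073, 1.57, 2.26]
wrist_force: [-0.2, -0.3, -0.2]
finger_gap: 94.1
turn [0.0009 0.0002 0.0003] deg 0.2 shift [ 0.1192  0.0924 -0.2919] mm 98.6 y-axis [ 0.191 -0.982 -0.001] z-axis [-0.982 -0.191  0.001]
pos [498.8 -19.5 265.8] t 1.775 gap 94.1 F [-0.2 -0.3 -0.2]
{'fov_y': 66.44525467525631, 'cx': 257.31625733253924, 'cy': 189.480863844496, 'k1': 0.0054405519332996945, 'position': array([582.12426716,  -3.61373386, 437.12670592]), 'attitude': array([ 2.84651611e+00,  1.89463597e-05, -1.37788244e+00])}
```

View pics/w1g.png

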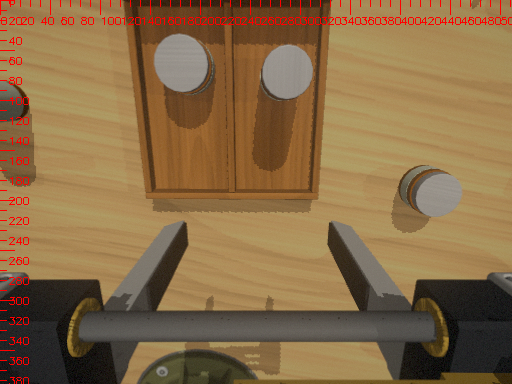

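The wrist view, with image right towards the robot's right, shows the rack squat's lid at (182,63) and the old tall jar's lid at (287,72). The front lip is at row 195, the counter squat at (430,190), and the new jar at the left edge. I'll enlarge it for readings.

```bash
python3 - <<'E'
from h import *
im=cv2.imread('pics/w1.png')[:,:,::-1]
crop(im,130,0,200,110,4,'pics/w1a.png');crop(im,130,100,200,110,4,'pics/w1b.png')
E
```

```text
(no output)
```

View pics/w1a.png

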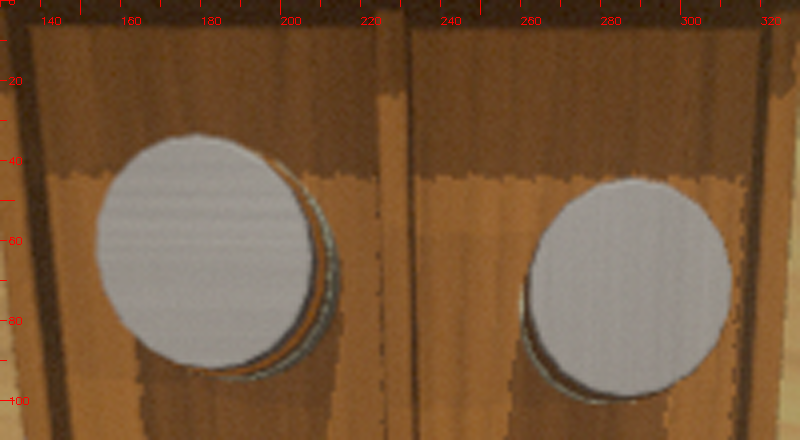

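View pics/w1b.png

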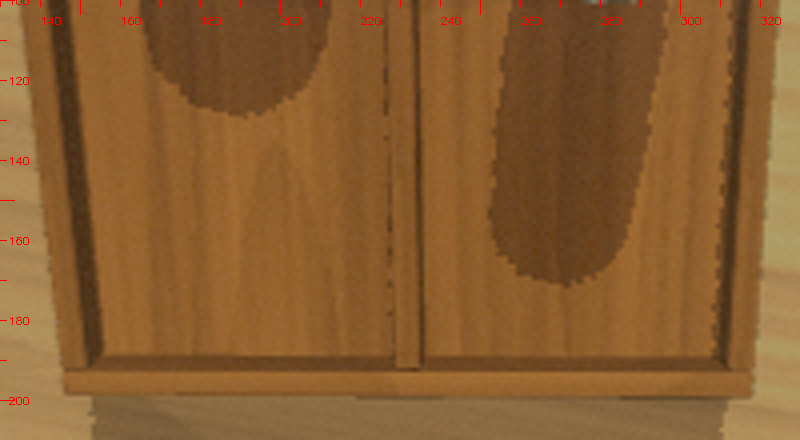

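```bash
python3 - <<'E'
from fit import *
import json
np.set_printoptions(precision=3,suppress=True)
W=json.load(open('w1.json'))
wp=[((-130,125,35),(145.75,199.2)),((-130,-125,35),(318,199.2)),((-120,5,35),(228.75,192.2)),((-120,-5,35),(235,192.2)),((-120,-115,35),(311.8,192.2)),((-120,115,35),(151.8,192.2))]
def f0(L):
    def f(p):
        c,s=np.cos(p[2]),np.sin(p[2])
        return np.concatenate([proj(W,[p[0]+c*X[0]-s*X[1],p[1]+s*X[0]+c*X[1],X[2]])[0]-np.array(uv)+.4 for X,uv in L])
    r=least_squares(f,[567,32,.19]);print('rack wrist z=0',r.x,np.round(r.fun,1)); return r.x
wp=wp[:4]+[((-120,-125,35),(318.4,192.2)),((-120,125,35),(145.5,192.2))]
rk=f0(wp)
print('all',*fitrack([(W,wp),(S,[((130,-125,60),(188.5,203.5)),((130,125,60),(250,262)),((130,125,0),(250,276.7)),((-130,125,35),(326,217.5)),((-130,125,0),(326,224.8)),((-130,-125,35),(264,169.3))]),
 (D,[((130,-125,60),(336.8,187)),((130,-125,0),(333.6,210)),((-130,-125,35),(212,217)),((-130,-125,0),(212.4,230)),((-130,125,35),(192.4,156)),((130,125,60),(290.4,135.3))])]))
lid=[(105,26)]
# wrist only, z fixed 15
print('old lid wrist',*fitjar([(W,[262,313,44.5,99.5])],lid,[610,-28],z=15))
print('old wrist+both',*fitjar([(S,[219,241.5,175,216]),(D,[269.6,298.8,146.8,201.6])],tall,[500,0],z=15))
for o in ([611,-29],[613,-28.3]):
    d=np.array(o)-rk[:2];c,s=np.cos(rk[2]),np.sin(rk[2]);print('rackframe',c*d[0]+s*d[1],-s*d[0]+c*d[1])
E
```

```text
rack wrist z=0 [569.159  31.727   0.193] [-0.2 -0.2  0.4 -0.2 -0.4  0.2  0.3  0.2  0.4  0.2 -0.7  0.2]
all [567.844  31.909   0.192  -1.272] [[-0.1  0.2]
 [-0.2  0.4]
 [-0.6  0.7]
 [ 0.   0.7]
 [-0.2  0.8]
 [-0.7  0.7]
 [-1.7  1.2]
 [-1.3  1.5]
 [-0.5  2.2]
 [ 1.1 -1.6]
 [-0.1  0.2]
 [-0.7 -1.3]
 [ 1.2 -0.4]
 [ 0.2  0.2]
 [-0.1  0.8]
 [ 0.3  1.9]
 [-1.  -0.2]
 [ 1.3 -0.7]]
old lid wrist [614.308 -27.869] [-0.3  0.3 -0.2  0.3]
old wrist+both [613.131 -27.887] [-0.6 -0.1 -0.4  2.1 -0.4 -0.6 -0.4  1.6]
rackframe 29.41792599709948 -67.62380380989917
rackframe 31.515046701258385 -67.32034911445348
```

The wrist fit agrees with the two fixed views to within about 2 mm. I'm taking the rack as (568.7, 31.8, 0.193) and the old jar as (613.8, −27.9), which puts it about 7 mm off its lane's centre. Next I go above it.

```bash
python3 - <<'E'
from go import *
goal([613.8,-27.9,150],.193)
E
```

```text
turn [-0.0004  0.0001  0.0003] deg 0.1 shift [ 0.3862  0.101  -0.3711] mm 163.5 y-axis [ 0.191 -0.982 -0.001] z-axis [-0.982 -0.191  0.   ]
pos [498.8 -19.5 265.9] t 1.825 gap 93.9 F [ 0.4 -1.2  0. ]
```

```bash
python3 -m handwheel '[[0,0,0,0.15,0.1,-0.371,1],[0,0,0,0.15,0.1,-0.371,1],[0,0,0,0.386,0.101,-0.371,1],[0,0,0,0.386,0.101,-0.371,1],[0,0,0,0.386,0.101,-0.371,1],[0,0,0,0.386,0.101,-0.371,1]]'
python3 - <<'E'
from go import *
goal([613.8,-27.9,62],.193)
c=calibration('wrist'); im=camera('wrist')
crop(im,0,0,512,384,1,'pics/w2.png'); print(proj(c,[613.8,-27.9,120]))
E
```

```text
clock: 2.58
eef_pos: [614.5, -28.3, 153.1]
eef_rot: [3.078, 1.567, 0.128]
wrist_force: [0.2, 0.3, 0.0]
finger_gap: 94.1
turn [-0.0005 -0.0011 -0.0001] deg 0.2 shift [ 0.3035 -0.0018  0.003 ] mm 91.1 y-axis [ 0.19  -0.982  0.   ] z-axis [-0.982 -0.19  -0.003]
pos [614.5 -28.3 153.1] t 2.575 gap 94.1 F [0.2 0.3 0. ]
[[256.08291812 219.34494508]]
```

View pics/w2.png

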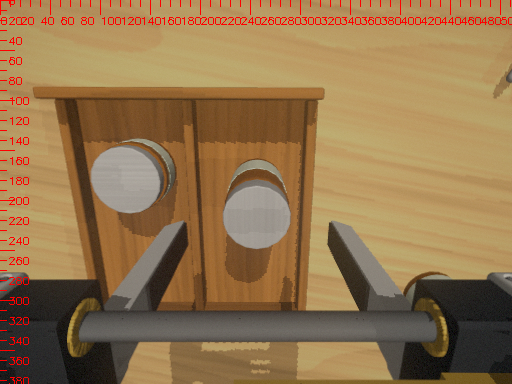

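```bash
python3 - <<'E'
from fit import *
import json
np.set_printoptions(precision=2,suppress=True)
W=json.load(open('w1.json')); c=calibration('wrist')
im=cv2.imread('pics/w2.png')[:,:,::-1]; crop(im,190,130,150,110,5,'pics/w2a.png')
crop(im,190,170,130,90,5,'pics/w2b.png')
lid=[(105,26)]
print(fitjar([(c,[223,290.5,180,249.5])],lid,[613,-28],z=15))
print(fitjar([(W,[262,313,44.5,99.5]),(c,[223,290.5,180,249.5])],lid,[613,-28,15]))
E
```

```text
(array([617.05, -27.34]), array([-1. ,  1. ,  2.2, -2.4]))
(array([615.32, -27.78,  11.61]), array([-0.3, -0.1, -0.7, -0.7, -0.3,  0.6,  3.3, -2.4]))
```

View pics/w2b.png

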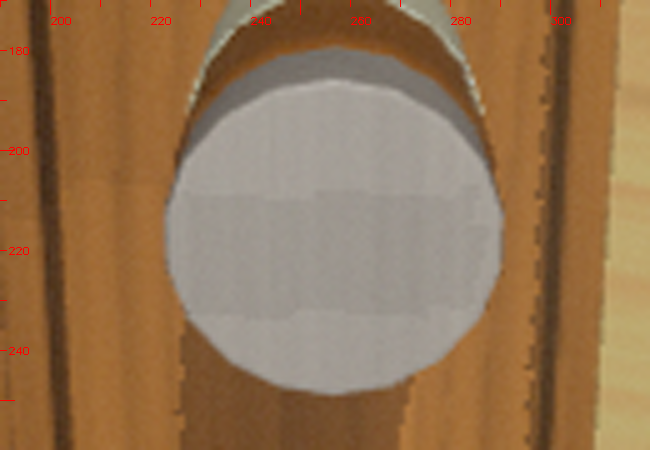

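The lid's top face runs from row 185.5 to 249 (the dark band above is its side), centred at (257,217). That puts the jar at about (615,−27.8), between the fingers. Descending straight, then gripping.

```bash
python3 -m handwheel '[[0,0,0,0.15,-0.002,0,1],[0,0,0,0.24,-0.002,0,1],[0,0,0,0.303,-0.002,0,1],[0,0,0,0.303,-0.002,0,1],[0,0,0,0.303,-0.002,0,0.5],[0,0,0,0.303,-0.002,0,0.4],[0,0,0,0.303,-0.002,0,0.4],[0,0,0,0.303,-0.002,0,0.4],[0,0,0,0.303,-0.002,0,0.4]]' 25
python3 - <<'E'
from go import *
goal([613.8,-27.9,62],.193)
E
```

```text
clock: 3.75
eef_pos: [614.6, -27.5, 62.1]
eef_rot: [3.105, 1.567, 0.155]
wrist_force: [-0.6, 1.5, 1.5]
finger_gap: 54.0
turn [-0.0005 -0.0011 -0.    ] deg 0.2 shift [0.0003 0.0009 0.003 ] mm 0.9 y-axis [ 0.19  -0.982  0.   ] z-axis [-0.982 -0.19  -0.003]
pos [614.6 -27.5  62.1] t 3.75 gap 54.0 F [-0.6  1.5  1.5]
```

Gripped: the gap is 54.0 mm, the jar's diameter. Next I lift 8 mm, bring it forward about 122 mm along the lane, and look before lowering.

```bash
python3 -m handwheel '[[0,0,0,-0.027,0,0,0.4],[0,0,0,-0.027,0,0,0.4],[0,0,0,-0.027,-0.005,0.07,0.4],[0,0,0,-0.027,-0.01,0.17,0.4],[0,0,0,-0.027,-0.015,0.27,0.4],[0,0,0,-0.027,-0.023,0.36,0.4],[0,0,0,-0.027,-0.023,0.395,0.4],[0,0,0,-0.027,-0.023,0.4,0.4],[0,0,0,-0.027,-0.023,0.4,0.4]]' 25
python3 - <<'E'
from go import *
goal([493.9,-43.9,62],.193)
im=camera('side'); cv2.imwrite('pics/sd3.png',im[:,:,::-1]);crop(im,150,100,200,140,4,'pics/sd3c.png')
im=camera('scene'); cv2.imwrite('pics/sc3.png',im[:,:,::-1]);crop(im,180,120,180,140,4,'pics/sc3c.png')
E
```

```text
clock: 4.88
eef_pos: [496.2, -43.5, 69.9]
eef_rot: [3.076, 1.567, 0.126]
wrist_force: [-0.5, -0.1, -3.8]
finger_gap: 53.8
turn [-0.0005 -0.0013 -0.0001] deg 0.2 shift [ 0.0262 -0.0003  0.0079] mm 8.2 y-axis [ 0.19  -0.982  0.   ] z-axis [-0.982 -0.19  -0.004]
pos [496.2 -43.5  69.9] t 4.875 gap 53.8 F [-0.5 -0.1 -3.8]
```

View pics/sd3c.png

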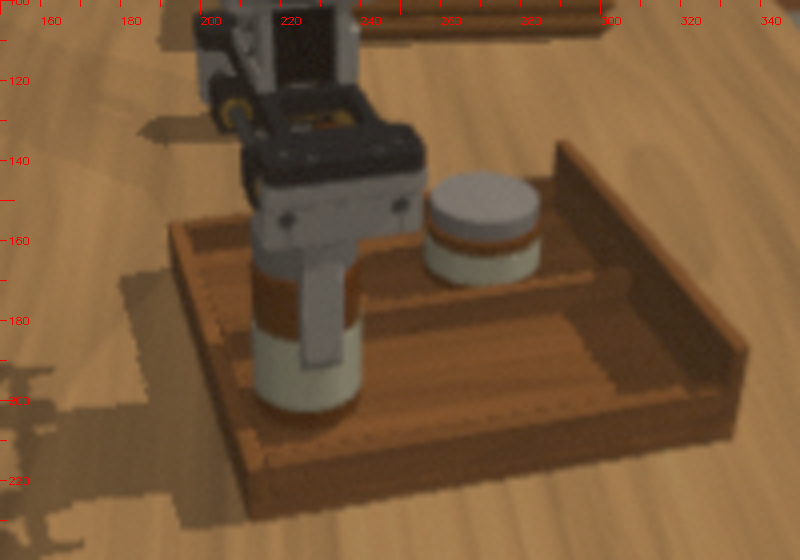

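View pics/sc3c.png

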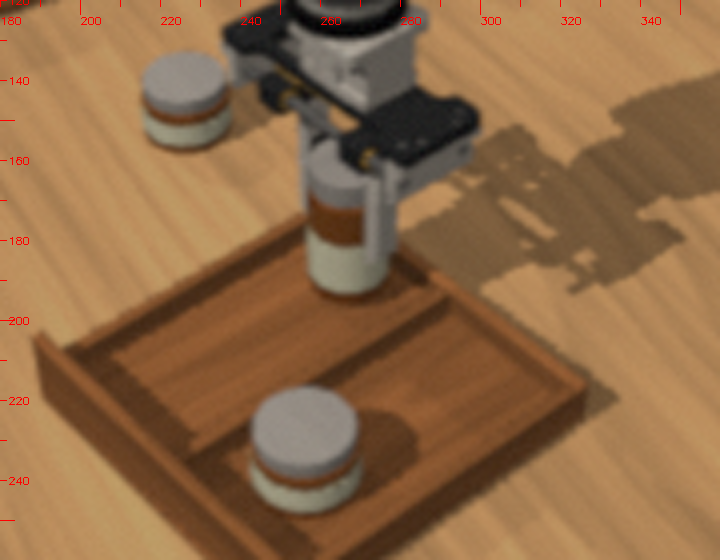

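The jar hangs upright over the front of its own lane, and the wrist force of −3.8 N matches its weight. Kinematics puts the gap at about 8 mm, so I'm checking that in the images before lowering.

```bash
python3 - <<'E'
from fit import *
np.set_printoptions(precision=2,suppress=True); n=np.nan
print(fitjar([(S,[256.25,277.3,n,194.5]),(D,[213,240.5,n,206.25])],tall,[497,-43,23]))
print(bb(D,jar(496.6,-43.6,23,tall))+.4,bb(S,jar(496.6,-43.6,23,tall))+.4)
E
```

```text
(array([495.68, -44.57,  27.16]), array([-0.4, -0.9,  0.6, -0.7, -0.3, -0.4]))
[212.83 240.66 148.3  207.25] [255.75 276.28 153.98 196.54]
```

```bash
python3 -m handwheel '[[0,0,0,0,0,0.009,0.4],[0,0,0,0.01,0,0.009,0.4],[0,0,0,0.018,0,0.009,0.4],[0,0,0,0.022,0,0.009,0.4],[0,0,0,0.0255,0,0.009,0.4],[0,0,0,0.0255,0,0.009,0.4],[0,0,0,0.0255,0,0.009,0.4]]' 25
python3 - <<'E'
from go import *
goal([493.9,-43.9,62],.193)
im=camera('side');crop(im,150,100,200,140,4,'pics/sd4c.png')
E
```

```text
clock: 5.85
eef_pos: [493.5, -44.0, 62.1]
eef_rot: [3.087, 1.567, 0.137]
wrist_force: [0.4, -0.2, -4.2]
finger_gap: 53.7
turn [-0.0004 -0.0012 -0.0001] deg 0.2 shift [ 0.0003 -0.0001 -0.0014] mm 0.4 y-axis [ 0.19  -0.982  0.   ] z-axis [-0.982 -0.19  -0.004]
pos [493.5 -44.   62.1] t 5.85 gap 53.7 F [ 0.4 -0.2 -4.2]
```

View pics/sd4c.png

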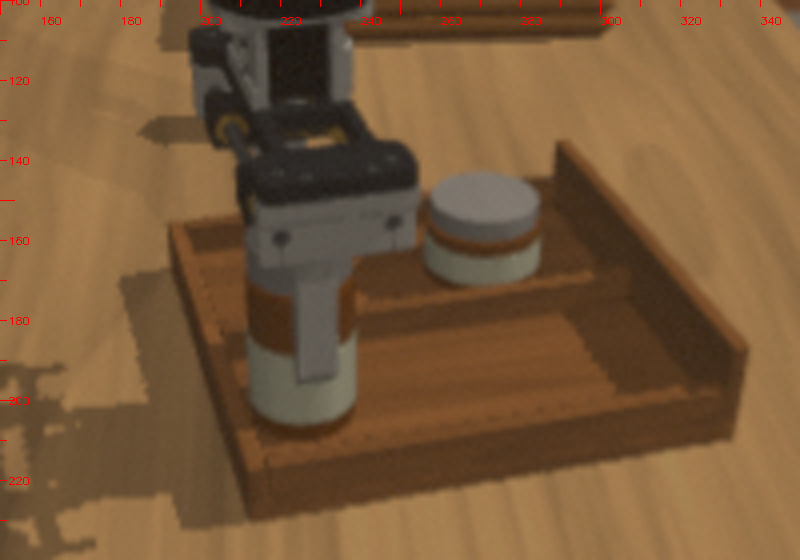

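The wrist force is −4.2 N, so the gripper still carries the jar's weight. I'll lower in half-millimetre steps until the floor takes it.

```bash
python3 -m handwheel '[[0,0,0,0.0017,0,0,0.4],[0,0,0,0.0017,0,0,0.4],[0,0,0,0.0017,0,0,0.4]]' 25; python3 -m handwheel '[[0,0,0,0.0017,0,0,0.4],[0,0,0,0.0017,0,0,0.4],[0,0,0,0.0017,0,0,0.4]]' 25
```

```text
clock: 6.28
eef_pos: [493.6, -44.0, 62.0]
eef_rot: [3.078, 1.567, 0.128]
wrist_force: [-3.9, 0.5, 5.4]
finger_gap: 53.7
clock: 6.65
eef_pos: [493.6, -44.0, 62.0]
eef_rot: [3.059, 1.567, 0.109]
wrist_force: [-4.6, -0.2, 6.5]
finger_gap: 53.7
```

The floor now carries the jar (+6 N). I release and rise.

```bash
python3 -m handwheel '[[0,0,0,-0.001,0,0,0.62],[0,0,0,-0.001,0,0,0.75],[0,0,0,-0.001,0,0,0.95],[0,0,0,-0.001,0,0,1],[0,0,0,-0.001,0,0,1],[0,0,0,-0.1,0,0,1],[0,0,0,-0.25,0,0,1],[0,0,0,-0.4,0,0,1],[0,0,0,-0.5,0,0,1],[0,0,0,-0.5,0,0,1]]' 
python3 - <<'E'
from go import *
goal([513.2,341.5,212],.193)
c=calibration('wrist'); im=camera('wrist');cv2.imwrite('pics/w5.png',im[:,:,::-1]); crop(im,0,0,512,384,1,'pics/w5g.png')
im=camera('side');cv2.imwrite('pics/sd5.png',im[:,:,::-1]);crop(im,150,100,200,140,4,'pics/sd5c.png')
print(c['position'])
E
```

```text
clock: 7.9
eef_pos: [493.7, -44.2, 213.9]
eef_rot: [2.927, 1.563, -0.023]
wrist_force: [-0.8, -0.6, -0.3]
finger_gap: 94.1
turn [-0.0004 -0.0025 -0.0006] deg 0.5 shift [ 0.0065 -1.2497 -0.3086] mm 386.2 y-axis [ 0.19  -0.982  0.002] z-axis [-0.982 -0.191 -0.008]
pos [493.7 -44.2 213.9] t 7.9 gap 94.1 F [-0.8 -0.6 -0.3]
[575.57869584 -28.1219884  385.86076994]
```

View pics/w5g.png

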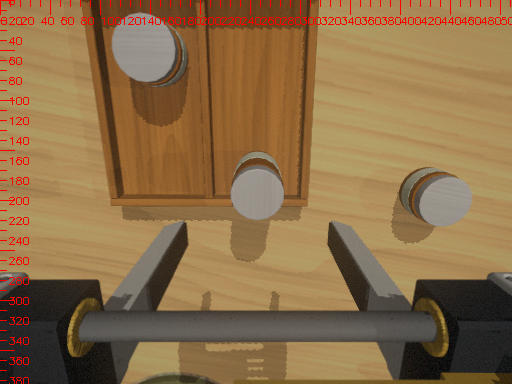

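View pics/sd5c.png

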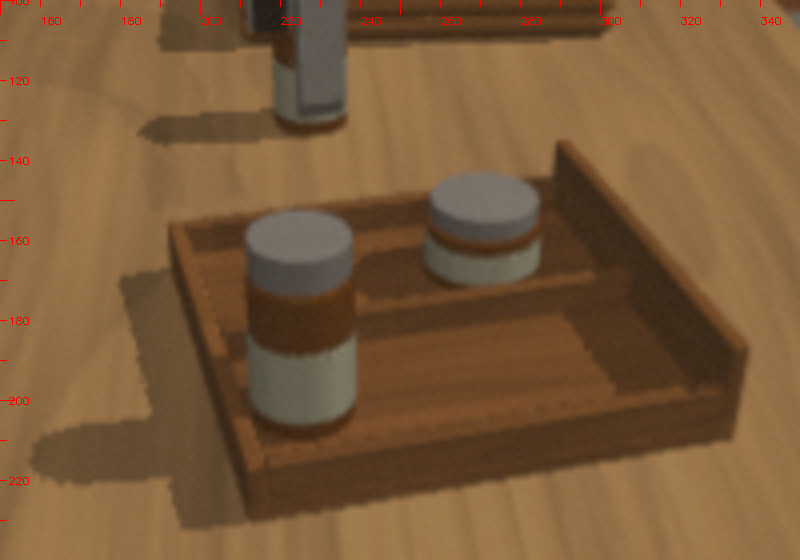

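The old jar stands upright at the lip, with its lid at (257,193) in the wrist view. I'll measure the gap, and meanwhile work out the move to the new jar.

```bash
python3 - <<'E'
from h import *
im=cv2.imread('pics/w5.png')[:,:,::-1]
crop(im,200,140,130,90,6,'pics/w5a.png')
E
```

```text
(no output)
```

View pics/w5a.png

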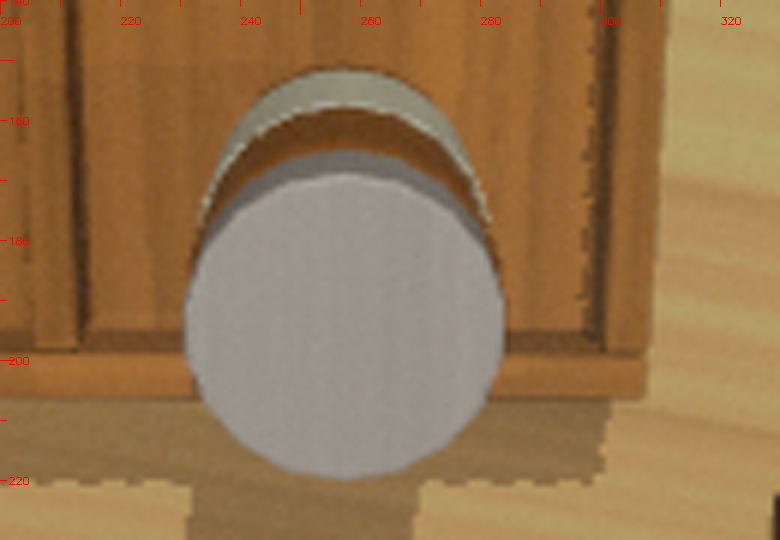

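```bash
python3 - <<'E'
from fit import *
np.set_printoptions(precision=2,suppress=True)
c=calibration('wrist'); n=np.nan
j,r=fitjar([(c,[230.8,284.2,168.8,219.8])],[(105,26)],[494,-44],z=15); print(j,r)
e=np.array([np.cos(.193),np.sin(.193)])
for uv in ([290,198.4],[303,198.4]):
    P=plane(c,np.array([uv])-.4,35)[0]; print(P,'gap',(j-P[:2])@e-27)
P=plane(c,np.array([[307,205.9]])-.4,35)[0]; print('outer',(j-P[:2])@e-37)
print(fitjar([(D,[(246/4)+150,(358/4)+150,(210/4)+100,(436/4)+100])],tall,[494,-44],z=15))
E
```

```text
[493.07 -44.2 ] [-0.9  0.9 -0.8  0.9]
[469.95 -90.1   35.  ] gap 4.494331487354842
[ 473.05 -106.04   35.  ] gap 4.503764091843507
outer 4.449813111320601
(array([494.01, -41.51]), array([ 0.1, -0.2, -1.1,  0.9]))
```

The gap to the lip is 4.5 mm, well within a finger's width. Now over to the new jar.

```bash
python3 -m handwheel '[[0,-0.0025,0,0,-0.6,-0.05,1],[0,-0.0025,0,0,-0.9,-0.1,1],[0,-0.0025,0,0,-0.97,-0.1,1],[0,-0.0025,0,0,-0.97,-0.1,1],[0,-0.0025,0,0,-0.97,-0.1,1],[0,-0.0025,0,0,-0.97,-0.1,1]]'
python3 - <<'E'
from go import *
goal([513.2,341.5,212],.193)
goal([495,338,190],.193)
print(telemetry.read_state()['joints'])
E
```

```text
clock: 8.75
eef_pos: [465.6, 249.4, 209.2]
eef_rot: [0.078, 1.563, -2.869]
wrist_force: [-0.7, -1.7, -0.6]
finger_gap: 93.7
turn [ 0.0007  0.0023 -0.0002] deg 0.4 shift [-0.0109 -0.2705 -0.2152] mm 103.8 y-axis [ 0.194 -0.981  0.001] z-axis [-0.981 -0.194  0.007]
pos [465.6 249.4 209.2] t 8.75 gap 93.7 F [-0.7 -1.7 -0.6]
turn [ 0.0007  0.0023 -0.0002] deg 0.4 shift [ 0.0629 -0.2709 -0.1539] mm 95.4 y-axis [ 0.194 -0.981  0.001] z-axis [-0.981 -0.194  0.007]
pos [465.6 249.4 209.2] t 8.75 gap 93.7 F [-0.7 -1.7 -0.6]
[4.21804670e-01 2.58984007e-01 1.58323287e+00 1.13589734e-03
 1.30667868e+00 1.79715854e+00]
```

```bash
python3 -m handwheel '[[0,0.0023,0,0.03,-0.271,-0.215,1],[0,0.0023,0,0.063,-0.271,-0.215,1],[0,0.0023,0,0.063,-0.271,-0.215,1],[0,0.0023,0,0.063,-0.271,-0.215,1]]'
python3 - <<'E'
from go import *
goal([513.2,341.5,48],.193)
c=calibration('wrist'); im=camera('wrist');cv2.imwrite('pics/w6.png',im[:,:,::-1]); crop(im,140,100,240,180,3,'pics/w6g.png')
import json; json.dump({k:(v.tolist() if hasattr(v,'tolist') else v) for k,v in c.items()},open('w6.json','w'))
E
```

```text
clock: 9.25
eef_pos: [512.9, 340.3, 189.1]
eef_rot: [0.711, 1.569, -2.236]
wrist_force: [-0.7, -0.5, -0.5]
finger_gap: 93.9
turn [ 0.0004  0.0004 -0.0004] deg 0.1 shift [ 0.4705 -0.0044 -0.0023] mm 141.2 y-axis [ 0.193 -0.981  0.001] z-axis [-0.981 -0.193  0.001]
pos [512.9 340.3 189.1] t 9.25 gap 93.9 F [-0.7 -0.5 -0.5]
```

View pics/w6g.png

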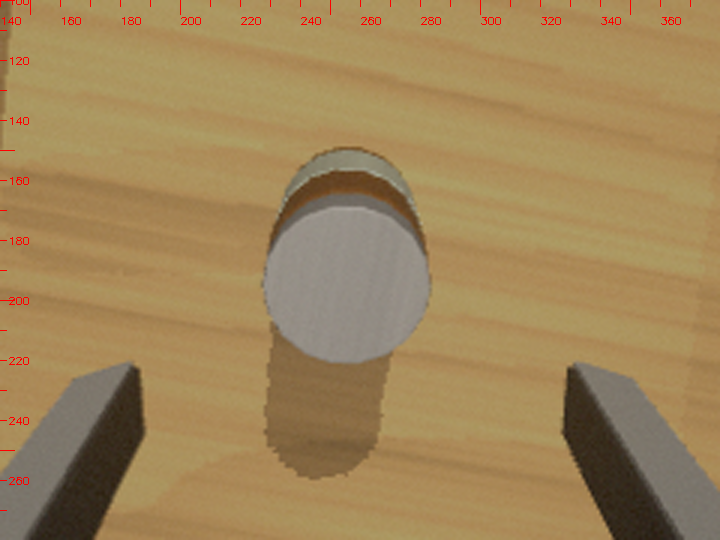

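The new jar's lid is at (255.7,194.7), centred between the fingers.

```bash
python3 - <<'E'
from fit import *
from go import goal
np.set_printoptions(precision=2,suppress=True)
import json; c=json.load(open('w6.json'))
j,r=fitjar([(c,[228,283.3,168.7,220.7])],[(105,26)],[513,341],z=0); print(j,r)
print(fitjar([(c,[228,283.3,168.7,220.7])],[(105,26)],[513,341,0]))
goal([j[0],j[1],48],.193)
E
```

```text
[514.36 341.93] [-0.7  0.7 -0.9  1.1]
(array([511.81, 341.47,  -8.31]), array([ 0.2, -0.2, -0.2,  0.2]))
turn [ 0.  0. -0.] deg 0.1 shift [ 0.47 -0.01 -0.01] mm 141.9 y-axis [ 0.19 -0.98  0.  ] z-axis [-0.98 -0.19  0.  ]
pos [513.  340.3 189.9] t 9.3 gap 93.9 F [-0.   0.4 -0.2]
```

```bash
python3 -m handwheel '[[0,0,0,0.2,-0.005,-0.005,1],[0,0,0,0.35,-0.005,-0.005,1],[0,0,0,0.45,-0.005,-0.005,1],[0,0,0,0.472,-0.005,-0.005,1],[0,0,0,0.472,-0.005,-0.005,0.8],[0,0,0,0.472,-0.005,-0.005,0.6],[0,0,0,0.472,-0.005,-0.005,0.4],[0,0,0,0.472,-0.005,-0.005,0.4],[0,0,0,0.472,-0.005,-0.005,0.4],[0,0,0,0.472,-0.005,-0.005,0.4]]' 25
python3 - <<'E'
from go import *
goal([513.2,341.5,48],.193)
E
```

```text
clock: 10.55
eef_pos: [514.3, 342.1, 48.7]
eef_rot: [1.878, 1.57, -1.07]
wrist_force: [-1.3, 1.0, 4.5]
finger_gap: 53.1
turn [ 0.0004 -0.0001 -0.0002] deg 0.1 shift [0.0022 0.0012 0.0039] mm 1.4 y-axis [ 0.193 -0.981  0.001] z-axis [-0.981 -0.193 -0.   ]
pos [514.3 342.1  48.7] t 10.55 gap 53.1 F [-1.3  1.   4.5]
```

Gripped at 53.1 mm. I lift straight up and carry it over the rack.

```bash
python3 -m handwheel '[[0,0,0,-0.05,0,0,0.4],[0,0,0,-0.2,0,0,0.4],[0,0,0,-0.38,0,0,0.4],[0,0,0,-0.5,0,0,0.4],[0,0,0,-0.5,0,0,0.4]]' 25
python3 - <<'E'
from go import *
goal([530,100,198],.193)
goal([556.7,-31.7,198],.193)
E
```

```text
clock: 11.18
eef_pos: [514.9, 342.5, 201.6]
eef_rot: [-2.932, 1.566, 0.404]
wrist_force: [0.5, -0.5, -4.3]
finger_gap: 53.1
turn [ 0.0004 -0.0015  0.0003] deg 0.3 shift [0.0108 0.803  0.1068] mm 243.0 y-axis [ 0.193 -0.981 -0.001] z-axis [-0.981 -0.193 -0.005]
pos [514.9 342.5 201.6] t 11.175 gap 53.1 F [ 0.5 -0.5 -4.3]
turn [ 0.0004 -0.0015  0.0003] deg 0.3 shift [0.0103 1.2509 0.1042] mm 376.6 y-axis [ 0.193 -0.981 -0.001] z-axis [-0.981 -0.193 -0.005]
pos [514.9 342.5 201.6] t 11.175 gap 53.1 F [ 0.5 -0.5 -4.3]
```

```bash
python3 -m handwheel '[[0,-0.0015,0,0.01,0.08,0.01,0.4],[0,-0.0015,0,0.01,0.2,0.03,0.4],[0,-0.0015,0,0.01,0.35,0.05,0.4],[0,-0.0015,0,0.01,0.5,0.08,0.4],[0,-0.0015,0,0.01,0.65,0.1,0.4],[0,-0.0015,0,0.01,0.77,0.105,0.4],[0,-0.0015,0,0.01,0.8,0.105,0.4],[0,-0.0015,0,0.01,0.8,0.105,0.4]]' 25
python3 - <<'E'
from go import *
goal([556.7,-31.7,196],.193)
E
```

```text
clock: 12.18
eef_pos: [529.9, 100.3, 197.1]
eef_rot: [-0.579, 1.569, 2.756]
wrist_force: [0.1, 0.9, -4.1]
finger_gap: 53.3
turn [-0.      0.0006  0.0004] deg 0.1 shift [ 0.0031  0.4491 -0.0034] mm 134.7 y-axis [ 0.192 -0.981 -0.001] z-axis [-0.981 -0.192  0.002]
pos [529.9 100.3 197.1] t 12.175 gap 53.3 F [ 0.1  0.9 -4.1]
```

```bash
python3 -m handwheel '[[0,0.0006,0,0.003,0.08,-0.003,0.4],[0,0.0006,0,0.003,0.2,-0.003,0.4],[0,0.0006,0,0.003,0.33,-0.003,0.4],[0,0.0006,0,0.003,0.42,-0.003,0.4],[0,0.0006,0,0.003,0.449,-0.003,0.4],[0,0.0006,0,0.003,0.449,-0.003,0.4],[0,0.0006,0,0.003,0.449,-0.003,0.4]]' 25
python3 - <<'E'
from go import *
goal([556.7,-31.7,68],.193)
im=camera('side');crop(im,150,60,200,150,4,'pics/sd7c.png')
im=camera('scene');crop(im,180,120,180,140,4,'pics/sc7c.png')
E
```

```text
clock: 13.05
eef_pos: [556.5, -30.5, 195.9]
eef_rot: [-1.474, 1.569, 1.862]
wrist_force: [0.6, 0.5, -3.7]
finger_gap: 53.1
turn [0.0004 0.     0.0005] deg 0.1 shift [ 4.264e-01  4.600e-03 -1.000e-04] mm 127.9 y-axis [ 0.193 -0.981 -0.001] z-axis [-0.981 -0.193  0.   ]
pos [556.5 -30.5 195.9] t 13.05 gap 53.1 F [ 0.6  0.5 -3.7]
```

View pics/sd7c.png

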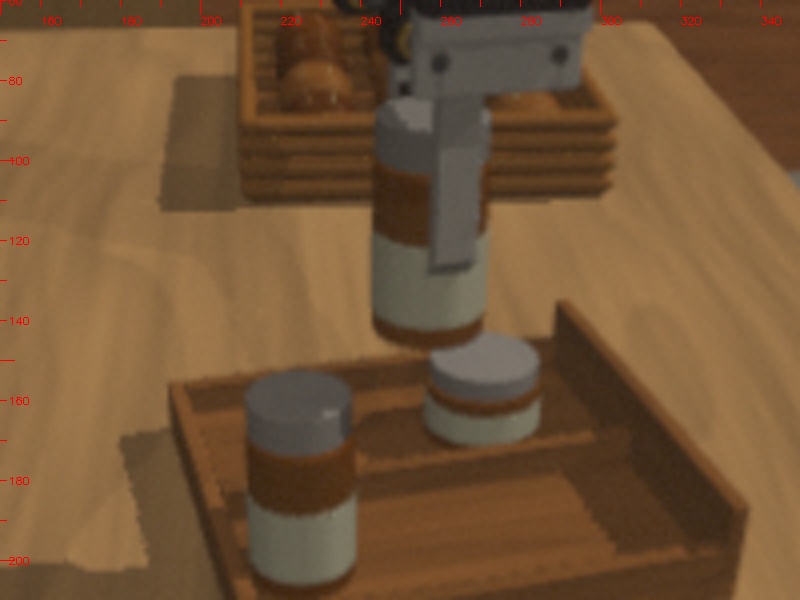

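View pics/sc7c.png

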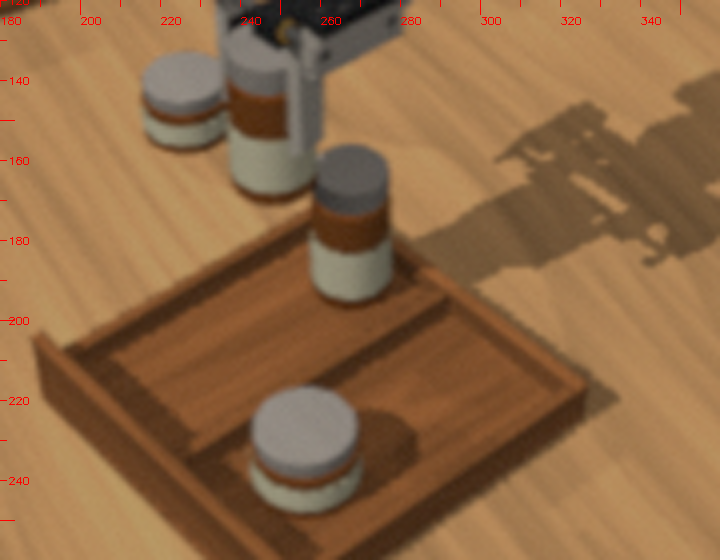

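The jar hangs upright over the lane, behind the old one, and both squats are unmoved. I lower to about 4 mm above contact, then in small steps.

```bash
python3 -m handwheel '[[0,0,0,0.05,0.004,0,0.4],[0,0,0,0.15,0.004,0,0.4],[0,0,0,0.26,0.004,0,0.4],[0,0,0,0.35,0.004,0,0.4],[0,0,0,0.4,0.004,0,0.4],[0,0,0,0.426,0.004,0,0.4],[0,0,0,0.426,0.004,0,0.4],[0,0,0,0.426,0.004,0,0.4]]' 25
python3 -c "
from go import *
goal([556.7,-31.7,64],.193)"
```

```text
clock: 14.15
eef_pos: [557.2, -31.8, 69.1]
eef_rot: [-2.6, 1.569, 0.736]
wrist_force: [0.3, 0.1, -4.2]
finger_gap: 53.3
turn [ 0.0004 -0.0005  0.0003] deg 0.1 shift [ 0.0171 -0.0006  0.0016] mm 5.1 y-axis [ 0.193 -0.981 -0.001] z-axis [-0.981 -0.193 -0.001]
pos [557.2 -31.8  69.1] t 14.15 gap 53.3 F [ 0.3  0.1 -4.2]
```

```bash
python3 -m handwheel '[[0,0,0,0.006,0,0,0.4],[0,0,0,0.01,0,0,0.4],[0,0,0,0.013,0,0,0.4],[0,0,0,0.015,0,0,0.4],[0,0,0,0.015,0,0,0.4],[0,0,0,0.015,0,0,0.4]]' 25
```

```text
clock: 14.9
eef_pos: [557.2, -31.8, 64.6]
eef_rot: [-2.588, 1.569, 0.748]
wrist_force: [0.9, -0.4, -4.3]
finger_gap: 53.3
```

```bash
python3 -m handwheel '[[0,0,0,0.002,0,0,0.4],[0,0,0,0.003,0,0,0.4],[0,0,0,0.003,0,0,0.4]]' 25; 
```

```text
clock: 15.28
eef_pos: [557.2, -31.8, 63.7]
eef_rot: [-2.603, 1.569, 0.732]
wrist_force: [0.0, 0.2, -3.0]
finger_gap: 53.0
```

```bash
python3 -m handwheel '[[0,0,0,0.001,0,0,0.4],[0,0,0,0.0017,0,0,0.4],[0,0,0,0.0017,0,0,0.4]]' 25; 
```

```text
clock: 15.65
eef_pos: [557.4, -31.8, 63.7]
eef_rot: [-2.762, 1.569, 0.574]
wrist_force: [-3.1, 0.9, 6.1]
finger_gap: 53.1
```

The floor now carries the jar (+6 N). I release and rise.

```bash
python3 -m handwheel '[[0,0,0,-0.001,0,0,0.62],[0,0,0,-0.001,0,0,0.75],[0,0,0,-0.001,0,0,0.95],[0,0,0,-0.001,0,0,1],[0,0,0,-0.001,0,0,1],[0,0,0,-0.1,0,0,1],[0,0,0,-0.25,0,0,1],[0,0,0,-0.4,0,0,1],[0,0,0,-0.55,0,0,1],[0,0,0,-0.55,0,0,1]]' 
python3 - <<'E'
from go import *
goal([513.2,341.5,212],.193)
im=camera('wrist');cv2.imwrite('pics/w8.png',im[:,:,::-1]); crop(im,0,0,512,384,1,'pics/w8g.png')
im=camera('side');cv2.imwrite('pics/sd8.png',im[:,:,::-1]);crop(im,150,100,200,140,4,'pics/sd8c.png')
im=camera('scene');cv2.imwrite('pics/sc8.png',im[:,:,::-1]);crop(im,180,120,180,140,4,'pics/sc8c.png')
E
```

```text
clock: 16.9
eef_pos: [558.2, -32.1, 232.1]
eef_rot: [2.994, 1.563, 0.046]
wrist_force: [0.4, 0.2, -0.4]
finger_gap: 93.7
turn [ 0.0004 -0.0025 -0.0004] deg 0.5 shift [ 0.0664 -1.2509 -0.0927] mm 376.8 y-axis [ 0.193 -0.981  0.001] z-axis [-0.981 -0.193 -0.008]
pos [558.2 -32.1 232.1] t 16.9 gap 93.7 F [ 0.4  0.2 -0.4]
```

View pics/w8g.png

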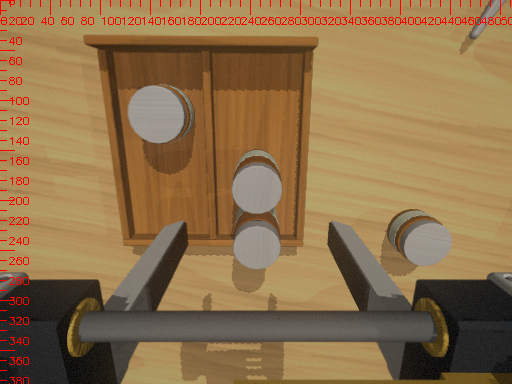

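View pics/sd8c.png

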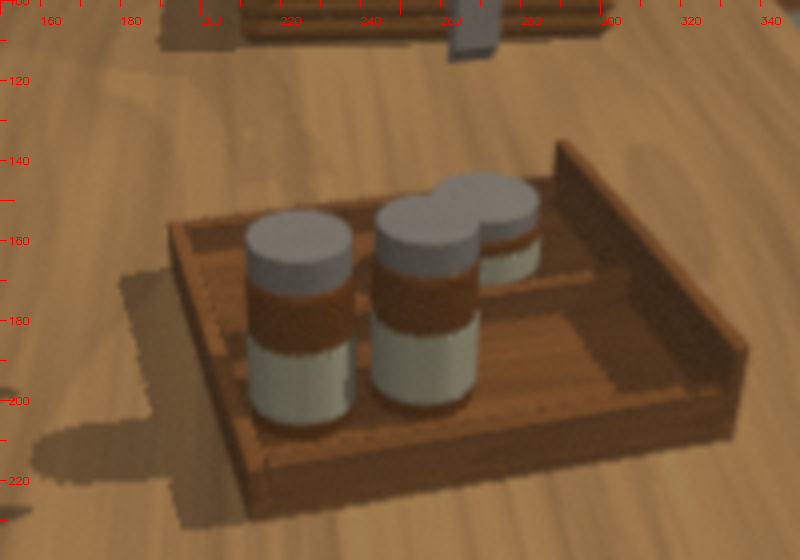

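View pics/sc8c.png

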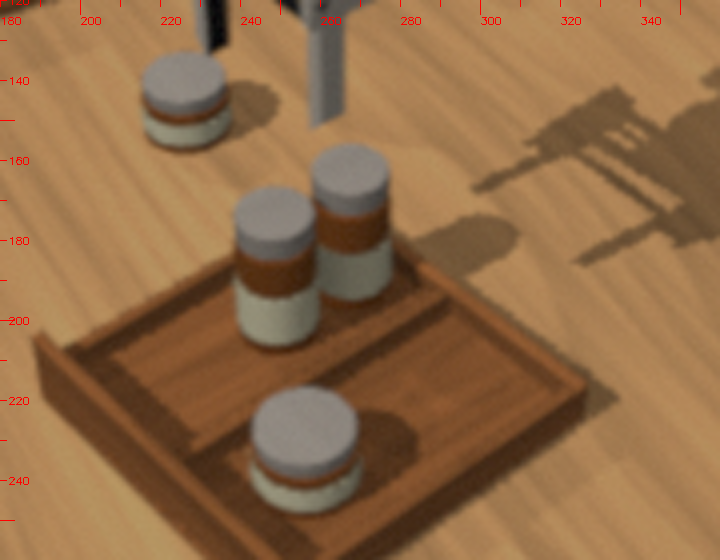

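Both tall jars stand upright in the same lane. The old one is at the same side-view pixels as before, (211–239, 152–209), and the new one is at (243–270, 149–203). The rack squat's pixels match its earlier ones. The gripper is clear and reads about 0 N, so I'm handing in.

```bash
python3 -c "
from fit import *
j,r=fitjar([(D,[150+370/4,150+480/4,100+194/4,100+414/4])],tall,[556,-32],z=15);print(j,r)
j,r=fitjar([(S,[180+234/4,180+319/4,120+186/4,120+350/4]),(D,[150+370/4,150+480/4,100+194/4,100+414/4])],tall,[556,-32,15]);print(j,r)
print(telemetry.read_state()['clock'],order.sign_off())"
```

```text
[556.2879547  -27.91272792] [ 0.2 -0.2 -1.2  1. ]
[555.37231937 -31.39069427  16.99693378] [-0.3 -0.1 -0.8  1.3 -0.1 -0.4 -1.3  1.2]
the job is handed in; nothing more can be done
17.05 None
```

The job is handed in at 17 s of the 48 s allowed. I brought the old tall jar forward in its lane to the front lip, then stood the new one behind it in the same lane.

- **Old jar:** it stands about 4.5 mm from the lip, measured with the wrist camera after release. I lifted it 8 mm rather than dragging it, and moved it about 7 mm sideways to its lane's centre.
- **New jar:** it stands at about (556, −31) with its base measured at 17 mm, against the lane floor's 15 mm. That leaves roughly 10 mm between the two jars.
- **Handling:** I lowered both jars in small steps until the wrist force showed the floor carrying them (about 6 N), then released. They stood upright in the last pictures, with the gripper clear and reading about 0 N.
- **Squat jars:** the last pictures show both where they were. I compared them by eye, not by a fresh measurement.

**Disagreements:** the separate camera estimates differed by 1–3 mm, up to about 4 mm sideways for the side camera alone. That is not enough to change the result.

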